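Pack the outreach vaccine carrier and draw out its telescopic handle

ROBOT

A 6-joint arm with a two-finger parallel gripper is mounted at the origin on the work surface. World frame = base frame: x ahead of the robot, y to its left, z up, the work surface at z = 0. Lengths are in mm, angles in rad, forces in N, time in s.
With the tool pointing down it reaches from about 350 to 875 mm from the base axis. Payload 4.2 kg.
Tool frame: the origin (TCP) lies midway between the tips of the shut fingers; the grasp point (between the pads) lies 19 mm behind it; z points along the fingers, y is the line along which they close (so a half turn about z gives the same grasp; the last joint's range is limited). The gripper opens to 85 mm and grips with 20 to 120 N. Pads are 22 mm wide; open, the fingers measure 114 mm over their backs; the gripper's body (76 mm by 85 mm) begins 54 mm behind the grasp point. The pads swing forward as they close: fully open they stand 13 mm farther back than shut.
Start: joints at [-0.934, 0.385, 0.008, 0, -1.194, -0.259], TCP at [230.561, -580.896, 231.312] pointing down, gripper open.
Joint ranges: [-3.14, 3.14], [-1.21, 2.06], [-1.07, 1.41], [-3.16, 2.05], [-2.99, -0.16], [-3.1, 3.1]. Speed limits (rad/s): [2.79, 2.79, 3.14, 3.14, 3.14, 3.14].

INTERFACE

Orientations are given as a unit quaternion [x, y, z, w].
In Python, from bench import * gives the robot as it stands.
- The arm moves only by the tool drive_tool, never from a script. Its argument "plan" is a list that holds one entry, the list of rows, each a list of 5 numbers: the closure, from -1 (fully open) to 1 (shut), then the shift along the world's x, y, z in mm, then the turn about the world's z in degrees. A call has 1 to 20 rows; each row shifts and turns the commanded pose from where the row before left it; what a row does not reach is not made up. A row lasts 1/12 s, in which the tool goes at most 41.7 mm and 7.16 degrees, less where a joint would pass 70% of its speed; a pose out of reach is approached as far as the arm can. A call is refused whole if a number of a shift passes 41.7 or a number of a turn 7.16, either way. A call with a gripper value outside its range is refused whole. The fingers move at their own pace and stop on an object; the grip force is fixed at half the most. Time passes only in rows, so rows that do not move let the fingers close. It gives the time, the measured TCP pose, the force, the opening and the grip force at its end, in the units of the state.
- read_state(): the state, without advancing time (a new reading comes with each control period).
- get_image(name): name is "scene" or "top" or "wrist"; returns (picture, depth): 384x512x3 uint8, red, green, blue; 384x512 float32, mm along the optical axis (not along the pixel's ray), 0 where there is no reading.
- camera_model(name): a dict with "fx", "fy", "cx", "cy" (pixels), "R" (3x3) and "t" (3): a world point X has camera coordinates R X + t; the wrist camera has in their place "mount" (4x4, takes a point from camera to tool coordinates, whose origin is the TCP and whose axes are the flange's). Camera axes: x right, y down, z forward; pixel columns grow to the right and rows downward; lengths in mm; the calibration is good to about 2 mm. A picture is of the moment at which its call begins: read the wrist's pose just before it. camera_model takes no time and is no camera call.
- job_done(): hands the job in; it is judged then, once.
The state is a dict: "clock": time; "joints": joint angles; "joint_vel": joint speeds; "joint_efforts": joint torques, N m; "position": TCP position; "ee_rot": TCP orientation; "contact_force": force on the tool from outside, world axes, zero at the start; "wrist_torque": the same for the moment, N m; "gripper_width": finger opening in mm; "grasp_force": force on a finger pad.
Only numpy, scipy, OpenCV 4.12 (cv2) and the standard library are available. Lean on these libraries where they do the work, as an engineer would, in place of code of your own. Each camera call takes 0.05 s, during which the arm holds its last target. There are 200 camera calls.

TASK

Pack the open vaccine carrier: stand both glass vials upright in the deep square bin and lay the capped syringe down flat in the long shallow tray. Then press in the button on the grip of the carrier's telescopic handle, pull the handle straight up past its first stop to the second (fully out), and finish holding it there, still gripping it with the button pressed in: do not let go at the end. Leave the pump bottle, the swab cup and the tape roll alone.

Things in the scene. Friction and masses are not known exactly. Their poses are not given: they have to be found in the camera images.
- carrier: Low dark wheeled vaccine carrier, fixed. Case 200 (x) x 360 (y) mm, deck 70 mm above the table, rim 85 mm high. Origin on the table under the case's middle, z up, +x towards the end with the telescopic handle (housing 45 x 230 mm, 90 mm high, at x = +122 mm). The two inserts are fixed on the deck at y = +87 and -87 mm (which is which varies), yawed as the carrier.
- deep_bin: Deep square white bin for the vials, 115 x 115 mm outside, 45 mm high, walls and floor 4 mm thick, open on top, fixed on the carrier's deck. Origin at the centre of its underside (inner floor 4 mm above it); axes as the carrier's.
- flat_tray: Long shallow white tray for the syringe, 170 mm (its x) x 100 mm (its y) outside, 16 mm high, walls and floor 4 mm thick, open on top, fixed on the carrier's deck. Origin at the centre of its underside (inner floor 4 mm above it); axes as the carrier's.
- handle_grip (a point): Centre of the black handle grip: level bar 26 mm thick (carrier's x), 170 mm long (y), 26 mm high, on two tubes at y = +-75 mm. At x = +122 mm, y = 0, z = 150 mm of the carrier when home; rises with the handle. Axes as the carrier's. Bar and button can be pinched together from above at the middle, fingers closing along the carrier's x.
- button_face (a point): Middle of the outer face of the grey push button, 44 mm wide and 18 mm high, in the middle of the grip's far face (the one looking to the carrier's +x); it stands 8 mm proud of the bar (34 mm over bar and button) and 2 mm proud when fully in (28 mm).
- button (a joint): How far the button is pressed in, 0 (out) to 0.006 m (fully in); springs back, 3 N to start and 9 N fully in. The latch is free from about 0.0042 m; unless the button is kept in, the latch catches at home, at the first stop and at the second stop.
- handle (a joint): How far the telescopic handle is drawn up: 0 pushed home, first stop 0.060 m, second stop 0.130 m, end of travel 0.132 m. With the button in it slides freely (about 4 N to lift it with its weight of 0.25 kg) and drops back by its own weight if let go between stops.
- vial1: Glass vial with a crimped metal cap, standing upright on the table; body 25 mm in diameter up to a height of 38 mm, cap 20 mm in diameter from 45 to 55 mm; 25 to 50 g. Origin at the centre of its underside, z up its axis.
- vial2: Second glass vial, the same as vial1.
- syringe: White capped syringe lying on the table, 120 mm long along its x: barrel 14 mm in diameter from x = -30 to +45 mm, grey needle cap 8 mm in diameter to x = +63 mm, finger wings 28 mm wide (its y), 14 mm high and 5 mm thick at x = -30 mm that keep it from rolling, thin plunger to x = -57 mm. Origin under the barrel at table height; barrel axis 7 mm above it; about 20 g.
- syringe_front (a point): Needle-cap end of the syringe, on its axis.
- syringe_back (a point): Plunger end of the syringe, on its axis.
- pump_bottle: Clear pump bottle, 56 mm in diameter, 155 mm high, standing on the table; bystander. Origin at the centre of its underside.
- swab_cup: Clear cup of cotton swabs, 76 mm in diameter, 60 mm high; bystander. Origin at the centre of its underside.
- tape_roll: Roll of tape lying flat, 84 mm in diameter, 25 mm high; bystander. Origin at the centre of its underside.
Things that resemble listed ones, but are neither listed nor needed, are in the scene too. There is more than one size of the syringe; the one meant has the size given above.

How it is judged:
By the outcome, as a careful person would: the job done as asked, in the order asked, and still so for the second after the job is handed in, while the arm keeps its last pose, push and grip.
It also fails if it takes over 64 s, if anything falls off the work surface, if the arm or the gripper's body presses on something with over 40 N, if the wrist force passes 120 N, or if a joint passes its speed limit or range.

## Working session

There is one attempt and no reset: what is moved stays moved. The work goes in short steps, Python scripts to look and compute and a tool call to move; the robot and the scene stay as the last step left them, time stands still between calls to the robot, and variables do not carry over. Pictures are saved under pics/ and viewed, at most 10 in all, crops included, and the job is handed in when it is done.

Besides the shell and the picture viewer there is one more tool, called after "Request:" as a command line: name --argument value ..., lists and objects as JSON in quotes. drive_tool: Moves the arm, as the interface text tells. Its arguments: {"type":"object","properties":{"plan":{"type":"array"}},"required":["plan"]}

```bash
mkdir -p pics
cat > h.py <<'E'
from bench import *
import numpy as np, cv2, pickle
from scipy.spatial.transform import Rotation as Ro
def cam(n):
    m=camera_model(n); K=np.array([[m['fx'],0,m['cx']],[0,m['fy'],m['cy']],[0,0,1.]])
    if 'mount' in m:
        s=read_state(); T=np.eye(4); T[:3,:3]=Ro.from_quat(s['ee_rot']).as_matrix(); T[:3,3]=s['position']
        C=T@np.array(m['mount'])
    else:
        R=np.array(m['R']); C=np.eye(4); C[:3,:3]=R.T; C[:3,3]=-R.T@np.array(m['t'])
    return K,C
def shot(n,tag):
    KC=cam(n); rgb,d=get_image(n); pickle.dump((KC,rgb,d),open(f'{tag}.pkl','wb'))
    cv2.imwrite(f'pics/{tag}.png',rgb[:,:,::-1]); return KC,rgb,d
def load(tag): return pickle.load(open(f'{tag}.pkl','rb'))
def ray(KC,u,v,z):
    K,C=KC; r=C[:3,:3]@np.linalg.solve(K,[u,v,1]); o=C[:3,3]; return o+r*(z-o[2])/r[2]
def cloud(KC,d):
    K,C=KC; v,u=np.mgrid[:d.shape[0],:d.shape[1]]
    P=np.stack([(u-K[0,2])/K[0,0]*d,(v-K[1,2])/K[1,1]*d,d],-1)@C[:3,:3].T+C[:3,3]; P[d<=0]=np.nan; return P
def tri(a,b):
    A=[];B=[]
    for KC,u,v in (a,b):
        K,C=KC; r=C[:3,:3]@np.linalg.solve(K,[u,v,1]); r/=np.linalg.norm(r); M=np.eye(3)-np.outer(r,r); A.append(M);B.append(M@C[:3,3])
    return np.linalg.solve(A[0]+A[1],B[0]+B[1])
def proj(KC,X):
    K,C=KC; c=C[:3,:3].T@(np.array(X,float)-C[:3,3]); p=K@c; return p[:2]/p[2]
E
python3 - <<'E'
from h import *
for n in('scene','top'):
    KC,i,d=shot(n,n+'0'); print(n,KC[1].round(2).tolist(),KC[0][0,0])
a=[cv2.imread(f'pics/{n}0.png') for n in('top','scene')]
cv2.imwrite('pics/t0.png',cv2.resize(a[0],(800,600)));cv2.imwrite('pics/s0.png',cv2.resize(a[1],(800,600)))
print(read_state())
E
```

```text
scene [[0.71, 0.47, -0.53, 1167.3], [0.71, -0.48, 0.52, -603.24], [-0.02, -0.74, -0.67, 951.64], [0.0, 0.0, 0.0, 1.0]] 431.7829808812564
top [[0.02, -0.98, 0.19, 244.9], [-1.0, -0.02, -0.01, 40.96], [0.02, -0.19, -0.98, 1401.18], [0.0, 0.0, 0.0, 1.0]] 492.3137990085317
{'clock': 0.1, 'joints': array([-9.34411007e-01,  3.85486952e-01,  6.75277514e-03, -4.43092365e-04,
       -1.19398908e+00, -2.58601347e-01]), 'joint_vel': array([-0.00041465, -0.00279732,  0.00343488,  0.00183007,  0.00134806,
        0.00125727]), 'joint_efforts': array([-1.40699620e-03, -3.93319631e+01,  1.88930047e+01,  4.19798657e+00,
       -2.60395325e-03,  1.73845716e-06]), 'position': array([ 230.36391549, -580.43384306,  230.32156127]), 'ee_rot': array([-1.87690350e-01,  9.82227755e-01,  9.57704121e-04, -2.31250738e-04]), 'contact_force': array([-0.20297854, -0.05414765, -0.04854775]), 'wrist_torque': array([-0.05345116,  0.03693297,  0.04325689]), 'grasp_force': 0.0, 'gripper_width': 85.53605333328056}
```

View pics/t0.png

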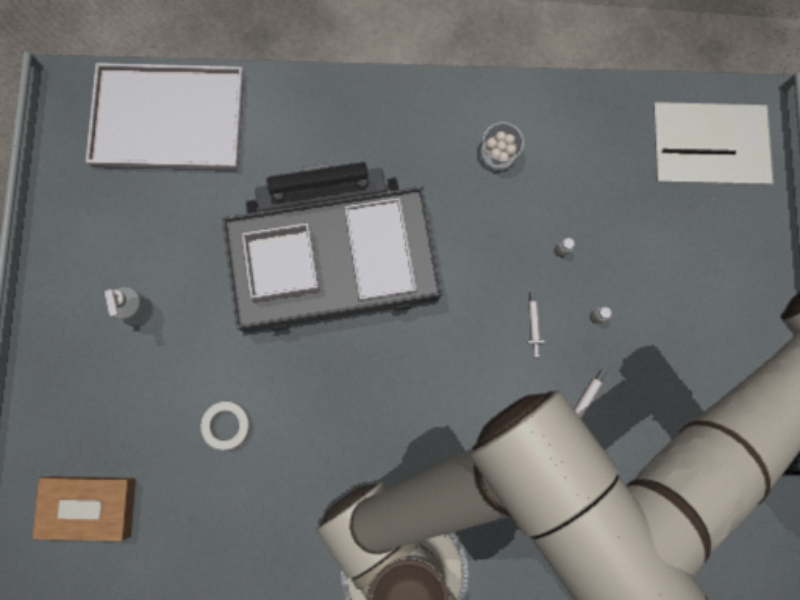

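View pics/s0.png

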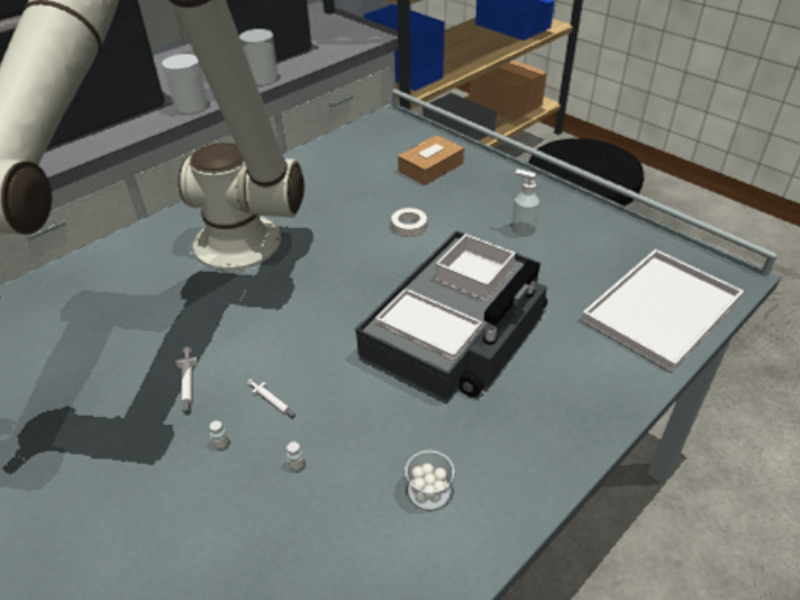

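Candidates (800x600 px). Syringes: A at top (535,325) / scene (270,397), and B at top (590,390) / scene (187,380); I'll choose by length. Vials: top (566,247) and (601,315), with no lookalikes nearby. Inserts: bin at top (280,262) and tray at (380,250) on the carrier; the white tray at top left and the tape roll at (225,425) aren't targets.

```bash
cat > m.py <<'E'
from h import *
T=load('top0');S=load('scene0')
sc=1.5625
def comps(tag,box,pred):
    KC,i,d=load(tag); P=cloud(KC,d); hsv=cv2.cvtColor(i,cv2.COLOR_RGB2HSV)
    m=np.zeros(d.shape,np.uint8); x0,y0,x1,y1=[int(b/sc) for b in box]
    m[y0:y1,x0:x1]=pred(hsv.astype(int),P)[y0:y1,x0:x1]
    n,l,st,c=cv2.connectedComponentsWithStats(m)
    return KC,P,l,[(k,st[k],c[k]) for k in range(1,n) if st[k][4]>=15]
white=lambda h,P:(h[...,2]>150)&(h[...,1]<60)
for tag,box in (('top0',(480,225,640,420)),('scene0',(160,340,320,480))):
    KC,P,l,cs=comps(tag,box,white)
    for k,st,c in cs:
        v,u=np.nonzero(l==k); q=P[l==k]; 
        X=np.array([ray(KC,a,b,7) for a,b in zip(u,v)]); 
        (cx,cy),(w,h),an=cv2.minAreaRect(X[:,:2].astype(np.float32))
        print(tag,'px',(c*sc).round(),st[4],'depth med',np.nanmedian(q,0).round(),'zmax',np.nanpercentile(q[:,2],95).round(),'z7 rect',np.round([cx,cy,w,h,an],1))
# carrier: top cloud by height
KC,i,d=T;P=cloud(KC,d)
reg=(P[...,0]>300)&(P[...,0]<850)&(P[...,1]>-100)&(P[...,1]<450)
for lo,hi in((60,78),(78,100),(105,125),(135,175)):
    m=reg&(P[...,2]>lo)&(P[...,2]<hi); q=P[m]
    if len(q)>20: r=cv2.minAreaRect(q[:,:2].astype(np.float32)); print(lo,hi,len(q),np.round(r[0]+r[1]+(r[2],),1),np.median(q[:,2]).round(1))
print('noise table',np.nanstd(P[100:120,280:300,2]),np.nanmedian(P[100:120,280:300,2]))
KC,P,l,cs=comps('top0',(230,180,440,310),lambda h,P:(h[...,2]>165)&(h[...,1]<40))
for k,st,c in cs:
    q=P[l==k]; v,u=np.nonzero(l==k); z=np.nanmedian(q[:,2]); X=np.array([ray(KC,a,b,z) for a,b in zip(u,v)])
    r=cv2.minAreaRect(X[:,:2].astype(np.float32)); print('white',(c*sc).round(),st[4],z.round(1),np.round(r[0]+r[1]+(r[2],),1))
top=cv2.imread('pics/top0.png')[200:270,310:420]; s=cv2.imread('pics/scene0.png')[210:310,90:210]
top=cv2.resize(top,(440,400)) if 0 else cv2.resize(top,None,fx=4,fy=4,interpolation=3); s=cv2.resize(s,None,fx=3,fy=3,interpolation=3)
H=max(top.shape[0],s.shape[0]); pad=lambda a:cv2.copyMakeBorder(a,0,H-a.shape[0],0,0,0)
cv2.imwrite('pics/crop1.png',np.hstack([pad(top),pad(s)]))
E
python3 m.py
```

```text
top0 px [568. 242.] 35 depth med [ 582. -287.   56.] zmax 60.0 z7 rect [ 594.6 -297.2   14.7   18.2   88.8]
top0 px [534. 322.] 108 depth med [ 442. -230.   13.] zmax 18.0 z7 rect [ 444.4 -232.2   72.2   25.7    1.3]
top0 px [605. 312.] 36 depth med [ 458. -349.   55.] zmax 59.0 z7 rect [ 464.7 -362.1   14.5   17.6    1.3]
top0 px [535. 350.] 17 depth med [ 391. -233.   11.] zmax 14.0 z7 rect [ 392.7 -233.9   19.9    5.7    1.3]
top0 px [588. 395.] 119 depth med [ 314. -326.   17.] zmax 23.0 z7 rect [ 310.5 -326.9   14.7   68.2   57.9]
top0 px [550. 411.] 163 depth med [ 262. -104.  728.] zmax 734.0 z7 rect [ 286.5 -253.3   30.4   70.1    1.2]
scene0 px [185. 381.] 127 depth med [ 302. -322.   16.] zmax 20.0 z7 rect [ 287.1 -315.5   20.4  100.6   56.5]
scene0 px [267. 394.] 151 depth med [ 431. -232.   11.] zmax 14.0 z7 rect [ 424.8 -232.3   29.1  105.7   85.7]
scene0 px [215. 425.] 45 depth med [ 455. -346.   54.] zmax 56.0 z7 rect [ 418.3 -335.6   19.8   20.    44.3]
scene0 px [217. 434.] 22 depth med [ 463. -352.   38.] zmax 44.0 z7 rect [ 436.4 -342.7   25.    13.1   68.3]
scene0 px [292. 446.] 52 depth med [ 579. -283.   53.] zmax 56.0 z7 rect [ 549.5 -268.1   19.5   21.6    8.9]
scene0 px [293. 455.] 23 depth med [ 589. -290.   39.] zmax 43.0 z7 rect [ 565.  -278.    24.    13.3   59.6]
60 78 7682 [537.2 141.1 211.  357.8  10.9] 71.2
78 100 2409 [564.1 144.9 247.1 360.7  10.9] 85.9
105 125 350 [565.6 177.1 178.8 226.3  10.1] 113.0
135 175 779 [665.7 164.3  37.4 169.9  10.6] 160.9
noise table 2.9404197093347735 -0.21278220441706708
white [379. 250.] 1996 73.9 [557.4  54.2 163.   99.2  11. ]
white [282. 264.] 1398 73.7 [526.3 230.2 101.4 117.   11. ]
```

View pics/crop1.png

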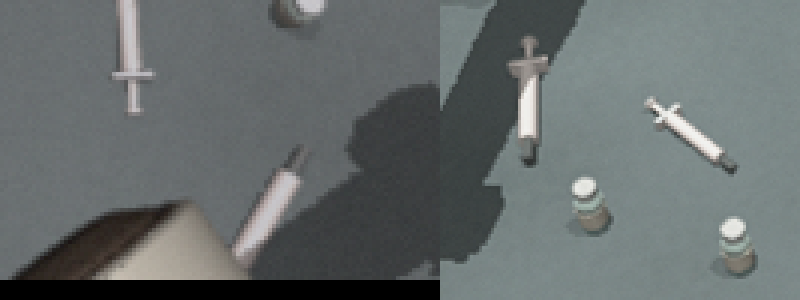

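Run:
```python
from h import *
T=load('top0')[0];S=load('scene0')[0]
f=tri((T,339.8,187.5),(S,188.3,266.3));b=tri((T,343.5,228.3),(S,159.3,243.3))
print('A front,back',f.round(1),b.round(1),np.linalg.norm(f-b))
bf=tri((T,386.2,237),(S,120,264.3));bb=ray(S,119.3,223.3,9);print('B',bf.round(1),bb.round(1),np.linalg.norm(bf-bb))
print('vial caps',tri((T,568/1.5625,242/1.5625),(S,292/1.5625,446/1.5625)).round(1),tri((T,605/1.5625,312/1.5625),(S,215/1.5625,425/1.5625)).round(1))
m=camera_model('wrist');print(np.round(m['mount'],2),m['fx'])
```

```text
A front,back [ 498.1 -226.1    2.3] [ 378.9 -234.9    9.7] 119.7826093406035
B [ 358.2 -355.4    4.7] [ 225.6 -272.5    9. ] 156.4821302080158
vial caps [ 582.2 -285.7   56.7] [ 456.6 -348.7   54.8]
[[   0.     -0.96   -0.28   70.48]
 [   1.      0.      0.      0.76]
 [  -0.     -0.28    0.96 -142.57]
 [   0.      0.      0.      1.  ]] 306.9719406381626
```

The crop shows A as the smaller syringe (119.8 mm measured) and B as clearly bigger (about 156 mm), so A is the one to pack. The vials are at about (582,-286) and (457,-349) with cap tops near 55 mm. Carrier yaw is about 10.9°. I'm moving over them for a wrist view.

Request:
drive_tool --plan '[[[-1,21,29,3,-1.1],[-1,21,29,3,-1.1],[-1,21,29,3,-1.1],[-1,21,29,3,-1.1],[-1,21,29,3,-1.1],[-1,21,29,3,-1.1],[-1,21,29,3,-1.1],[-1,21,29,3,-1.1],[-1,21,29,3,-1.1],[-1,21,29,3,-1.1],[-1,0,0,0,0],[-1,0,0,0,0]]]'

```text
clock: 1.1
position: [441.4, -289.3, 261.1]
ee_rot: [-0.095, 0.996, 0.0, -0.0]
contact_force: [-0.0, -0.2, 0.8]
gripper_width: 85.5
grasp_force: 0.0
```

Run:
```python
from h import *
s=read_state();print(s['position'],s['ee_rot'],s['joints'].round(2))
KC,i,d=shot('wrist','w1'); shot('top','top1')
for n,X in(('f',(498,-226,7)),('b',(379,-235,7)),('v1',(582,-286,55)),('v2',(457,-349,55))): print(n,proj(KC,X).round())
a=cv2.imread('pics/w1.png');cv2.imwrite('pics/w1b.png',cv2.resize(a,(800,600)))
```

```text
[ 441.4314087  -289.31369919  261.11814054] [-9.45609000e-02  9.95519051e-01  1.74816235e-04 -1.59138708e-04] [-0.27  0.2  -0.18 -0.   -1.19 -1.11]
f [295. 206.]
b [309. 117.]
v1 [239. 271.]
v2 [204. 168.]
```

View pics/w1b.png

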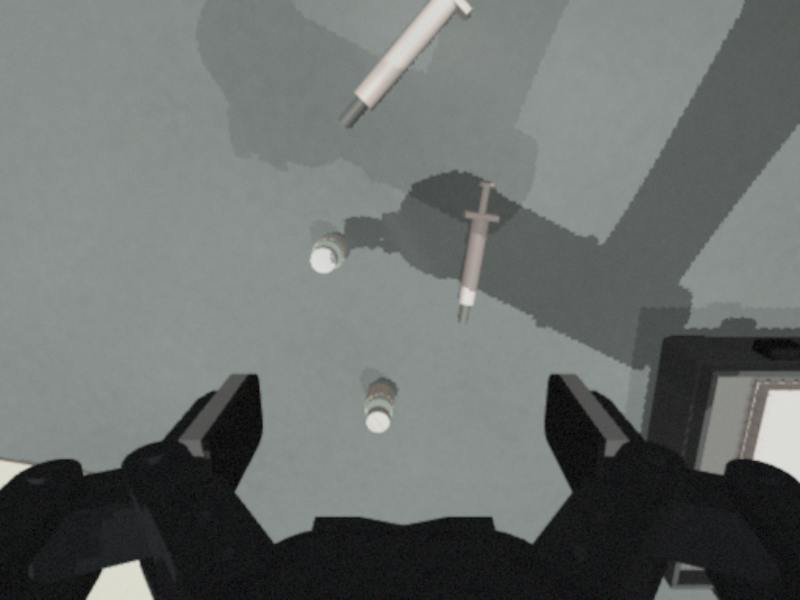

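Wrist view (800x600): syringe A runs from its back at (488,183) to its front at (463,322), the vial caps are at (378,421) and (323,258), and the large syringe B is at the top. All sit within about 3 mm of the predictions. I'll refine from this view.

Run:
```python
from h import *
W,i,d=load('w1');T=load('top0')[0];S=load('scene0')[0];q=1/1.5625
f=ray(W,463*q,322*q,7);b=ray(W,488*q,183*q,7);print(f.round(1),b.round(1),np.linalg.norm(f-b),np.degrees(np.arctan2(f[1]-b[1],f[0]-b[0])),(b+(f-b)*57/120).round(1))
hsv=cv2.cvtColor(i,cv2.COLOR_RGB2HSV)
for (u,v),t,s in (((378,421),(568,242),(292,446)),((323,258),(605,312),(215,425))):
    m=np.zeros(d.shape,np.uint8);u=int(u*q);v=int(v*q);m[v-14:v+14,u-14:u+14]=((hsv[...,2]>190))[v-14:v+14,u-14:u+14]
    n,l,st,c=cv2.connectedComponentsWithStats(m);k=1+st[1:,4].argmax();c=c[k]
    print('cap px',c/q,st[k],ray(W,*c,55).round(1),tri((W,*c),(T,t[0]*q,t[1]*q)).round(1),tri((W,*c),(S,s[0]*q,s[1]*q)).round(1))
# table height via wrist-scene on syringe ends
print(tri((W,463*q,322*q),(S,188.3,266.3)).round(1),tri((W,488*q,183*q),(S,159.3,243.3)).round(1))
```

```text
[ 498.2 -223.9    7. ] [ 378.7 -230.6    7. ] 119.62676549784284 3.191992148902872 [ 435.4 -227.4    7. ]
cap px [377.13647959 421.5667517 ] [234 264  15  13 147] [ 580.3 -283.1   55. ] [ 581.8 -284.3   54.7] [ 580.3 -284.2   54.2]
cap px [321.2953629  260.36626344] [199 159  15  16 186] [ 455.6 -347.2   55. ] [ 455.2 -347.    59.6] [ 455.8 -347.9   53.5]
[ 499.3 -224.1    2.7] [ 378.3 -232.6    8.7]
```

Request:
drive_tool --plan '[[[-0.3,1,20,-25,-3.7],[-0.3,1,20,-25,-3.6],[-0.3,0,21.7,-25,0],[-0.3,0,0,-35,0],[-0.3,0,0,-35,0],[-0.3,0,0,-35,0],[-0.3,0,0,-30,0],[-0.3,0,0,-20,0],[-0.3,0,0,-14,0],[-0.3,0,0,-12,0],[-0.3,0,0,0,0]]]'

```text
clock: 2.12
position: [439.9, -230.0, 2.7]
ee_rot: [-0.028, 1.0, 0.001, -0.003]
contact_force: [-0.6, 0.4, -0.5]
gripper_width: 55.6
grasp_force: 0.0
```

Run:
```python
from h import *
W,i,d=shot('wrist','w2');s=read_state();print(s['position'],s['contact_force'])
cv2.imwrite('pics/w2b.png',i[60:384,:,::-1])
print(proj(W,(435.5,-228,7)),proj(W,(498,-224,7)))
```

```text
[ 440.9423037  -230.10710819    4.07262421] [ 0.05542483 -0.27034695 -0.0446409 ]
[260.93563175 240.68595507] [261.48390753 345.37492385]
```

View pics/w2b.png

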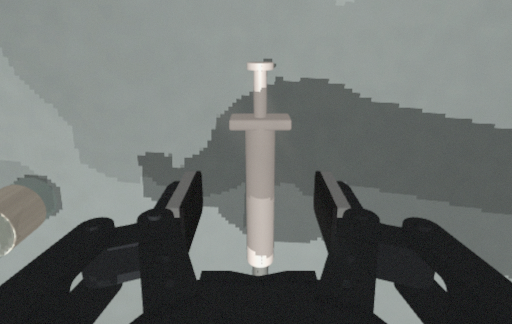

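Syringe centred between the pads at crop (260,190). Grip and lift.

Request:
drive_tool --plan '[[[1,0,0,0,0],[1,0,0,0,0],[1,0,0,0,0],[1,0,0,0,0],[1,0,0,0,0],[1,0,0,10,0],[1,0,0,20,0],[1,0,0,30,0],[1,0,0,40,0],[1,0,0,40,0],[1,0,0,40,0],[1,0,0,0,0]]]'

```text
clock: 3.17
position: [447.3, -230.7, 194.3]
ee_rot: [-0.03, 1.0, -0.003, 0.009]
contact_force: [0.8, -0.3, -0.3]
gripper_width: 11.0
grasp_force: 58.9
```

Request:
drive_tool --plan '[[[1,6,20,20,0],[1,10,35,10,0],[1,10,35,10,0],[1,10,35,10,0],[1,10,35,10,2],[1,10,35,5,2],[1,10,35,5,2],[1,10,35,5,1.2],[1,10,35,0,0],[1,10,30,0,0],[1,0,0,0,0],[1,0,0,0,0]]]'

```text
clock: 4.17
position: [538.5, 102.4, 259.6]
ee_rot: [-0.093, 0.996, 0.0, -0.0]
contact_force: [0.5, -0.1, -0.8]
gripper_width: 10.6
grasp_force: 58.9
```

Run:
```python
from h import *
W,i,d=shot('wrist','w3');s=read_state();print(s['position'],s['ee_rot'],s['gripper_width'])
S=shot('scene','scene3');T=shot('top','top3')
cv2.imwrite('pics/w3b.png',cv2.resize(i[:,:,::-1],(800,600)))
```

```text
[538.14512353 101.31071037 259.75641635] [-9.25166978e-02  9.95710981e-01 -7.33267984e-05 -5.44971328e-04] 10.586024309865156
```

View pics/w3b.png

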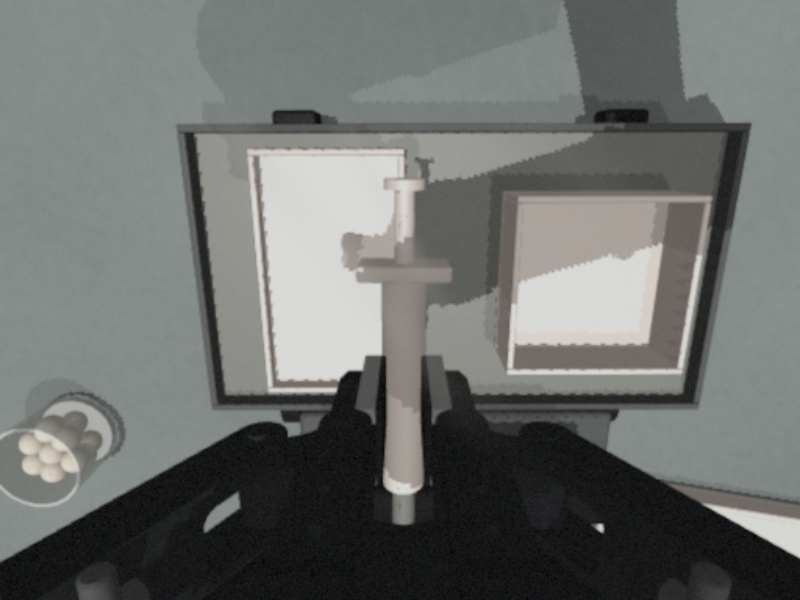

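Run:
```python
from h import *
W,i,d=load('w3');q=1/1.5625
r=lambda p,z:ray(W,p[0]*q,p[1]*q,z)[:2]
c=[r(p,85) for p in((178,126),(748,126),(697,405),(213,405))];b=[r(p,115) for p in((503,195),(712,197),(683,372),(509,372))]
t=[r(p,86) for p in((250,151),(405,151),(270,390))]
for n,x in(('case',c),('bin',b)):
    x=np.array(x);e=x[1]-x[0];print(n,x.mean(0).round(1),np.linalg.norm(e),np.linalg.norm(x[2]-x[1]),np.degrees(np.arctan2(e[1],e[0]))-90)
print('tray',np.round((t[1]+t[2])/2,1),np.linalg.norm(t[1]-t[0]),np.linalg.norm(t[2]-t[0]),np.degrees(np.arctan2(*(t[1]-t[0])[::-1]))-90,np.degrees(np.arctan2(*(t[2]-t[0])[::-1])))
o=np.array([542,142]);th=np.radians(10.8);R=np.array([[np.cos(th),-np.sin(th)],[np.sin(th),np.cos(th)]])
for n,p in(('tray',(0,-87)),('bin',(0,87)),('grip',(122,0))): print(n,(np.array(c).mean(0)+R@p).round(1))
P=cloud(W,d)
for n,(u,v) in(('traywall',(256,250)),('trayfloor',(310,300)),('binwall',(509,300)),('binfloor',(570,310)),('rim',(450,127)),('barrel',(404,300)),('barrelfar',(404,460)),('wing',(372,270)),('plunger',(404,220))):
    u=int(u*q);v=int(v*q);w=P[v-2:v+3,u-2:u+3].reshape(-1,3);print(n,np.nanmedian(w,0).round(1),np.nanmax(w[:,2]).round(1))
Tk,ti,td=load('top3');print('top floor tray', np.nanmedian(cloud(Tk,td)[150:170,235:250].reshape(-1,3),0))
```

```text
case [538.8 142. ] 356.1149006136525 194.17256917751448 10.746616327767555
bin [523.  225.8] 123.07418883395022 112.33233705070933 10.206845327739671
tray [555.9  58.1] 97.85177773779597 166.4493939891428 10.745911212837669 10.701868577336445
tray [555.1  56.6]
bin [522.5 227.5]
grip [658.7 164.9]
traywall [547.8   3.4  83.8] 87.5
trayfloor [577.4  42.9  74.4] 75.8
binwall [542.7 172.6 108. ] 116.1
binfloor [549.8 226.7  74.2] 75.5
rim [445.4 115.6  84.8] 86.3
barrel [508.7  97.7 266.9] 268.9
barrelfar [561.9 107.7 266.9] 267.8
wing [501.   87.1 267. ] 268.7
plunger [485.8  93.3 263.2] 264.6
top floor tray [557.50441694  56.67027069  73.72488306]
```

Tray floor measures 74 mm, bin floor 74, bin wall top about 115 and rim 85, all matching the text. Carrier centre is about (540,142), yaw 10.75°. In this wrist view the syringe is held level and aligned at (403,183)-(403,522), between tray (250-405,151-390) and bin (503-712,195-372). Placing it in the tray at about (556,57).

Request:
drive_tool --plan '[[[1,9,-22,0,0.1],[1,9.4,-22.3,-10,0],[1,0,0,-30,0],[1,0,0,-35,0],[1,0,0,-35,0],[1,0,0,-30,0],[1,0,0,-20,0],[1,0,0,-10,0],[1,0,0,-5,0],[1,0,0,0,0],[1,0,0,0,0]]]'

```text
clock: 5.23
position: [557.9, 56.5, 86.6]
ee_rot: [-0.093, 0.996, 0.0, 0.001]
contact_force: [0.0, 0.3, 0.3]
gripper_width: 10.7
grasp_force: 58.9
```

Request:
drive_tool --plan '[[[1,0,0,-3,0],[1,0,0,-2,0],[1,0,0,0,0],[1,0,0,0,0]]]'

```text
clock: 5.57
position: [557.1, 56.6, 80.8]
ee_rot: [-0.093, 0.996, 0.0, 0.0]
contact_force: [-0.0, -0.2, 0.6]
gripper_width: 11.0
grasp_force: 58.9
```

Request:
drive_tool --plan '[[[1,0,0,-1,0],[1,0,0,0,0],[0.4,0,0,0,0],[0.1,0,0,0,0],[0.1,0,0,0,0],[0.1,0,0,0,0],[0.1,0,0,20,0],[0.1,0,0,40,0],[0.1,0,0,40,0],[0.1,0,0,40,0],[0.1,0,0,40,0],[0.1,0,0,0,0]]]'

```text
clock: 6.57
position: [561.3, 57.0, 268.9]
ee_rot: [-0.093, 0.996, 0.001, 0.009]
contact_force: [0.8, -0.4, 0.5]
gripper_width: 38.4
grasp_force: 0.0
```

Run:
```python
from h import *
W,i,d=shot('wrist','w4');s=read_state();print(s['position'])
cv2.imwrite('pics/w4b.png',cv2.resize(i[:,:,::-1],(800,600)))
P=cloud(W,d); 
m=(P[...,2]>60)&(P[...,2]<180)&(abs(P[...,0]-660)<45)&(abs(P[...,1]-160)<120)
print(m.sum())
```

```text
[559.35609366  57.06722167 264.61935919]
10901
```

View pics/w4b.png

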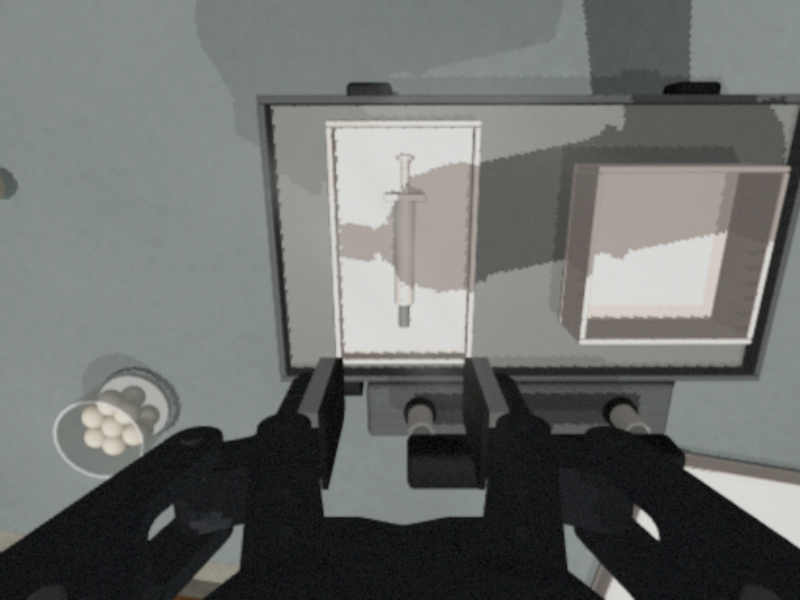

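Syringe lies flat inside the tray, at (404,155)-(404,325) in an 800 px view with the tray at (330-480,123-360). Now vial1.

Request:
drive_tool --plan '[[[-0.3,2,-38,0,0],[-0.3,2,-38,0,0],[-0.3,2,-38,0,0],[-0.3,2,-38,-14,0],[-0.3,2,-38,-14,0],[-0.3,2,-38,-14,0],[-0.3,2,-38,-14,0],[-0.3,2,-38,-14,0],[-0.3,2,-37,-14,0],[-0.3,0,0,-30,0],[-0.3,0,0,-35,0],[-0.3,0,0,0,0],[-0.3,0,0,0,0]]]'

```text
clock: 7.7
position: [573.2, -284.3, 107.6]
ee_rot: [-0.093, 0.996, 0.001, -0.003]
contact_force: [0.4, -0.5, 0.3]
gripper_width: 55.7
grasp_force: 0.0
```

Run:
```python
from h import *
W,i,d=shot('wrist','w5');s=read_state();print(s['position'])
hsv=cv2.cvtColor(i,cv2.COLOR_RGB2HSV)
p=proj(W,(580.5,-284,55));print(p)
u,v=p.astype(int);x0=max(u-40,0);y0=max(v-40,0)
m=np.zeros(d.shape,np.uint8);m[y0:v+40,x0:u+40]=((hsv[...,2]>190)&(hsv[...,1]<60))[y0:v+40,x0:u+40]
n,l,st,c=cv2.connectedComponentsWithStats(m)
for k in range(1,n):
    if st[k,4]>60: print(st[k],c[k].round(1),ray(W,*c[k],55).round(1))
```

```text
[ 575.06928668 -284.58713944  110.30496866]
[254.98019499 219.91268197]
```

Run:
```python
from h import *
W,i,d=load('w5');P=cloud(W,d)
for lo,hi in((50,60),(20,38)):
    m=(abs(P[...,2]-(lo+hi)/2)<(hi-lo)/2)&(abs(P[...,0]-580)<25)&(abs(P[...,1]+284)<25)
    q=P[m];print(m.sum(),np.median(q,0).round(1),q.min(0).round(1),q.max(0).round(1))
```

```text
656 [ 579.7 -283.4   55. ] [ 570.6 -293.    50.1] [ 590.  -273.7   56.8]
256 [ 570.1 -285.7   30.2] [ 567.5 -296.    20. ] [ 587.7 -271.4   38. ]
```

Request:
drive_tool --plan '[[[-0.3,5,1,-20,0],[-0.3,0,0,-30,0],[-0.3,0,0,-25,0],[-0.3,0,0,-15,0],[-0.3,0,0,-10,0],[-0.3,0,0,0,0],[-0.3,0,0,0,0],[1,0,0,0,0],[1,0,0,0,0],[1,0,0,0,0],[1,0,0,0,0],[1,0,0,0,0]]]'

```text
clock: 8.75
position: [581.2, -283.8, 12.3]
ee_rot: [-0.093, 0.996, -0.001, 0.002]
contact_force: [-0.3, 1.1, 6.6]
gripper_width: 23.3
grasp_force: 59.3
```

Request:
drive_tool --plan '[[[1,0,0,10,0],[1,0,0,30,0],[1,0,0,40,0],[1,0,0,40,0],[1,0,15,35,0],[1,-2,35,10,0],[1,-2,40,0,0],[1,-2,40,0,0],[1,-2,40,0,0],[1,-2,40,0,0],[1,-2,40,0,0],[1,-2,40,0,0],[1,-3,40,0,0],[1,-3,40,0,0],[1,-3,40,0,0],[1,-3,40,0,0],[1,-3,35,0,0],[1,-3,31,0,0],[1,0,0,0,0],[1,0,0,0,0]]]'

```text
clock: 10.42
position: [547.3, 233.9, 175.4]
ee_rot: [-0.094, 0.996, -0.0, -0.0]
contact_force: [0.6, 0.1, 0.2]
gripper_width: 22.9
grasp_force: 58.9
```

Run:
```python
from h import *
W,i,d=shot('wrist','w6');s=read_state();print(s['position'],s['ee_rot'],s['gripper_width'])
cv2.imwrite('pics/w6b.png',cv2.resize(i[:,:,::-1],(800,600)))
```

```text
[547.47096481 232.67885359 175.35483798] [-9.32888774e-02  9.95639022e-01 -1.28891346e-04 -3.25211110e-04] 23.405899527902303
```

View pics/w6b.png

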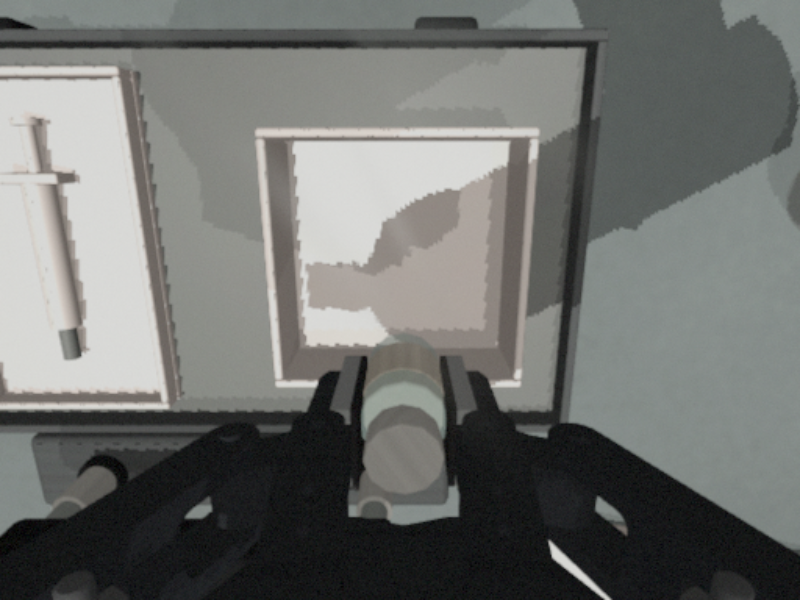

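Vial held upright at (403,440), laterally centred on the bin (257-538,132-384). Lowering it in.

Request:
drive_tool --plan '[[[1,2,0,-20,0],[1,0,0,-25,0],[1,0,0,-20,0],[1,0,0,-12,0],[1,0,0,-7,0],[1,0,0,-3,0],[1,0,0,0,0],[1,0,0,0,0]]]'

```text
clock: 11.13
position: [550.7, 232.3, 89.3]
ee_rot: [-0.092, 0.996, 0.0, 0.001]
contact_force: [-1.0, -0.0, 0.7]
gripper_width: 23.1
grasp_force: 58.9
```

Request:
drive_tool --plan '[[[1,0,0,-1.5,0],[1,0,0,-1,0],[1,0,0,0,0]]]'

```text
clock: 11.38
position: [550.2, 232.7, 86.3]
ee_rot: [-0.093, 0.996, 0.0, 0.0]
contact_force: [0.5, -0.6, -0.6]
gripper_width: 23.4
grasp_force: 59.0
```

Request:
drive_tool --plan '[[[1,0,0,-1,0],[1,0,0,0,0]]]'

```text
clock: 11.55
position: [550.2, 232.7, 86.3]
ee_rot: [-0.093, 0.996, 0.0, 0.001]
contact_force: [-0.8, -0.5, 5.7]
gripper_width: 23.1
grasp_force: 59.7
```

Request:
drive_tool --plan '[[[0.3,0,0,0,0],[0,0,0,0,0],[0,0,0,0,0],[0,0,0,0,0],[0,0,0,15,0],[0,0,0,30,0],[0,0,0,40,0],[0,0,0,30,0],[0,0,0,0,0]]]'

```text
clock: 12.3
position: [553.6, 234.3, 207.6]
ee_rot: [-0.093, 0.996, 0.003, 0.007]
contact_force: [0.3, 1.4, 0.6]
gripper_width: 42.9
grasp_force: 0.0
```

Run:
```python
from h import *
W,i,d=shot('wrist','w7');s=read_state();print(s['position'])
P=cloud(W,d)
for lo,hi in((122,136),(94,112)):
    m=(P[...,2]>lo)&(P[...,2]<hi)&(abs(P[...,0]-550)<22)&(abs(P[...,1]-233)<22);q=P[m];print(m.sum(),np.median(q,0).round(1),q.min(0).round(1),q.max(0).round(1))
```

```text
[551.84927855 233.70165664 204.05943563]
553 [548.9 233.1 129. ] [540.  223.5 122.1] [559.4 242.9 131. ]
183 [539.4 230.9 104.4] [537.  220.6  94.1] [553.8 245.4 112. ]
```

Vial1 stands upright in the bin: cap centre (549.7,233.2), top 129. Now vial2.

Request:
drive_tool --plan '[[[0,-6,-30,0,0],[0,-6,-39,0,0],[-0.3,-6,-39,0,0],[-0.3,-6,-39,0,0],[-0.3,-6,-39,0,0],[-0.3,-6,-39,0,0],[-0.3,-6,-39,0,0],[-0.3,-6,-39,0,0],[-0.3,-6,-39,0,0],[-0.3,-7,-38,-12,0],[-0.3,-7,-38,-12,0],[-0.3,-7,-38,-14,0],[-0.3,-7,-38,-14,0],[-0.3,-7,-38,-14,0],[-0.3,-7,-30,-14,0],[-0.3,0,-19,-14,0],[-0.3,0,0,0,0],[-0.3,0,0,0,0]]]'

```text
clock: 13.85
position: [452.4, -348.8, 103.7]
ee_rot: [-0.092, 0.996, 0.001, -0.002]
contact_force: [-0.3, 0.6, -0.6]
gripper_width: 55.6
grasp_force: 0.0
```

Run:
```python
from h import *
W,i,d=shot('wrist','w8');s=read_state();print(s['position'],s['ee_rot'])
P=cloud(W,d)
m=(P[...,2]>49)&(P[...,2]<60)&(abs(P[...,0]-456)<25)&(abs(P[...,1]+347)<25);q=P[m];print(m.sum(),np.median(q,0).round(1),q.min(0).round(1),q.max(0).round(1))
```

```text
[ 453.29717037 -348.3018389   104.78677521] [-9.23742859e-02  9.95723712e-01  5.76474089e-04 -9.73900761e-04]
696 [ 454.2 -346.8   55. ] [ 445.5 -356.2   49. ] [ 464.6 -337.    56.8]
```

Request:
drive_tool --plan '[[[-0.3,1.5,1.5,-20,0],[-0.3,0,0,-30,0],[-0.3,0,0,-25,0],[-0.3,0,0,-12,0],[-0.3,0,0,-7,0],[-0.3,0,0,0,0],[-0.3,0,0,0,0],[1,0,0,0,0],[1,0,0,0,0],[1,0,0,0,0],[1,0,0,0,0],[1,0,0,0,0]]]'

```text
clock: 14.9
position: [456.4, -347.3, 13.4]
ee_rot: [-0.093, 0.996, -0.001, 0.001]
contact_force: [-0.8, 2.0, 6.5]
gripper_width: 23.0
grasp_force: 59.1
```

Request:
drive_tool --plan '[[[1,0,0,10,0],[1,0,0,30,0],[1,0,0,40,0],[1,0,0,40,0],[1,0,20,35,0],[1,2,35,15,0],[1,3,40,0,0],[1,3,40,0,0],[1,3,40,0,0],[1,3,40,0,0],[1,3,40,0,0],[1,3,40,0,0],[1,3,40,0,0],[1,3,40,0,0],[1,3,40,0,0],[1,3,40,0,0],[1,3,40,0,0],[1,4,40,0,0],[1,2,30,0,0],[1,0,0,0,0]]]'

```text
clock: 16.57
position: [497.2, 222.8, 182.2]
ee_rot: [-0.095, 0.995, 0.001, 0.001]
contact_force: [1.1, -0.5, -0.1]
gripper_width: 22.8
grasp_force: 59.0
```

Request:
drive_tool --plan '[[[1,0,0,0,0],[1,0,0,0,0]]]'

```text
clock: 16.73
position: [496.0, 217.6, 181.8]
ee_rot: [-0.093, 0.996, -0.0, -0.0]
contact_force: [0.3, -0.2, -1.0]
gripper_width: 23.0
grasp_force: 59.0
```

Request:
drive_tool --plan '[[[1,1.5,4,-20,0],[1,0,0,-25,0],[1,0,0,-22,0],[1,0,0,-15,0],[1,0,0,-8,0],[1,0,0,-3,0],[1,0,0,0,0],[1,0,0,0,0],[1,0,0,0,0]]]'

```text
clock: 17.48
position: [498.7, 222.3, 90.1]
ee_rot: [-0.093, 0.996, 0.001, 0.001]
contact_force: [0.3, 0.2, -0.3]
gripper_width: 22.8
grasp_force: 59.0
```

Request:
drive_tool --plan '[[[1,0,0,-1.5,0],[1,0,0,-1,0],[1,0,0,0,0]]]'

```text
clock: 17.73
position: [498.4, 222.4, 87.4]
ee_rot: [-0.093, 0.996, 0.0, 0.001]
contact_force: [-0.8, -1.0, 4.1]
gripper_width: 22.9
grasp_force: 59.5
```

Contact felt at the floor. Release, rise, and look.

Request:
drive_tool --plan '[[[0.3,0,0,0,0],[0,0,0,0,0],[0,0,0,0,0],[0,0,0,0,0],[0,0,0,15,0],[0,0,0,30,0],[0,-5,0,40,0],[-0.2,-20,-20,40,0],[-0.2,-20,-20,40,0],[-0.2,-10,-10,20,0],[-0.2,0,-10,0,0],[-0.2,0,0,0,0],[-0.2,0,0,0,0]]]'

```text
clock: 18.82
position: [448.6, 167.7, 258.7]
ee_rot: [-0.092, 0.996, 0.0, -0.0]
contact_force: [0.7, -0.0, 0.4]
gripper_width: 51.2
grasp_force: 0.0
```

Run:
```python
from h import *
W,i,d=shot('wrist','w9');s=read_state();print(s['position'],s['ee_rot'])
cv2.imwrite('pics/w9b.png',cv2.resize(i[:,:,::-1],(800,600)))
shot('scene','scene9');shot('top','top9')
R=np.array([[.9824,.1867],[-.1867,.9824]])
for tag in('w9','top9','scene9'):
    KC,i,d=load(tag);P=cloud(KC,d);
    for x,y in((549.7,233.2),(498,222)):
        m=(P[...,2]>122)&(P[...,2]<137)&(np.hypot(P[...,0]-x,P[...,1]-y)<20);q=P[m]
        if len(q)>8: print(tag,'cap',len(q),np.median(q,0).round(1))
    c=(P[...,:2]-[540.5,142])@R.T
    m=(P[...,2]>153)&(P[...,2]<172)&(abs(c[...,0]-122)<35)&(abs(c[...,1])<95)
    if m.sum()>20:
        q=c[m];print(tag,'grip top in carrier',m.sum(),np.median(P[m][:,2]),np.percentile(q,[3,50,97],axis=0).round(1).tolist())
```

```text
[448.66220249 167.84129813 258.06784784] [-9.24800652e-02  9.95713902e-01 -4.37020488e-04 -1.03531746e-03]
w9 cap 321 [547.9 232.4 128.9]
w9 cap 293 [496.2 220.9 129. ]
w9 grip top in carrier 42 156.68163904655893 [[107.7, -83.2], [109.0, -80.0], [111.2, -76.2]]
top9 grip top in carrier 693 161.82866654107534 [[109.8, -80.8], [121.8, -2.0], [139.5, 77.3]]
scene9 cap 26 [553.7 230.2 126.2]
scene9 cap 25 [500.9 220.5 126. ]
scene9 grip top in carrier 445 160.3995274171009 [[112.5, -85.2], [126.4, -10.1], [142.2, 73.7]]
```

View pics/w9b.png

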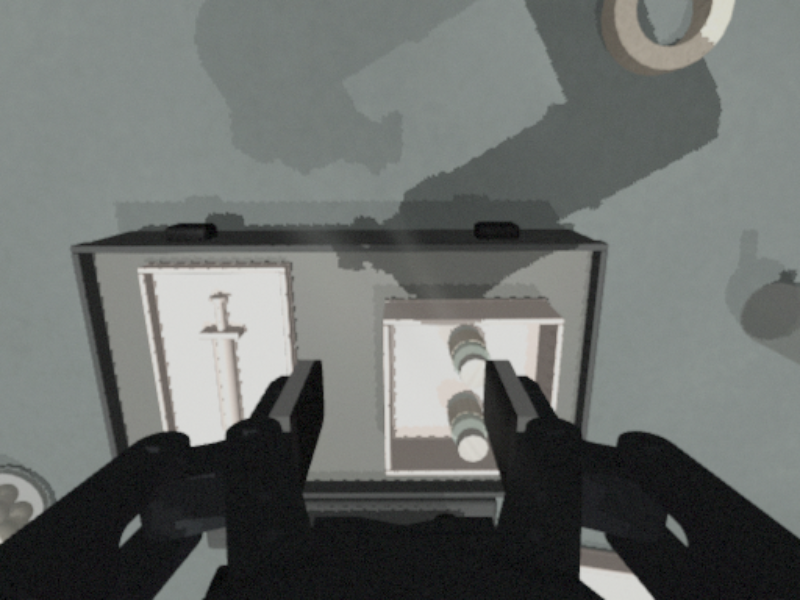

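Both vials stand upright in the bin, cap tops at 129, px (470,370) and (470,440); syringe is in the tray at (225,360). Now turn and go above the grip at about (660,165).

Request:
drive_tool --plan '[[[-0.6,16,0,0,7],[-0.6,16,0,0,7],[-0.6,16,0,0,7],[-0.6,16,0,0,7],[-0.6,16,0,0,7],[-0.6,16,0,0,7],[-0.6,16,0,0,7],[-0.6,16,0,0,7],[-0.6,16,0,0,7],[-0.6,16,0,0,7],[-0.6,16,0,0,7],[-0.6,16,-1,0,7],[-0.6,19,-2,0,6.2],[-0.6,0,0,0,0],[-0.6,0,0,0,0]]]'

```text
clock: 20.22
position: [660.4, 165.1, 256.4]
ee_rot: [0.77, -0.638, -0.001, 0.002]
contact_force: [0.0, -0.2, 0.3]
gripper_width: 68.2
grasp_force: 0.0
```

Run:
```python
from h import *
W,i,d=shot('wrist','w10');s=read_state();print(s['position'],s['ee_rot'],s['joints'].round(2))
cv2.imwrite('pics/w10b.png',cv2.resize(i[:,:,::-1],(800,600)))
R=np.array([[.9824,.1867],[-.1867,.9824]])
P=cloud(W,d);c=(P[...,:2]-[540.5,142])@R.T
print('tcp in carrier',R@(s['position'][:2]-[540.5,142]),np.degrees(Ro.from_quat(s['ee_rot']).as_euler('zyx')))
for lo,hi in((156,172),(137,156)):
    for a in(-70,-50,-30,-10,10):
        m=(P[...,2]>lo)&(P[...,2]<hi)&(abs(c[...,0]-122)<40)&(abs(c[...,1]-a)<5)
        if m.sum()>15: print(lo,a,m.sum(),np.median(P[m][:,2]).round(1),np.percentile(c[m][:,0],[2,50,98]).round(1))
```

```text
[659.83980365 165.15441309 257.13726253] [ 0.77033092 -0.63764195 -0.00080459  0.00154064] [ 0.48  0.47  0.2  -0.   -1.31 -0.29]
tcp in carrier [121.56235203   0.46615408] [ 79.232438    -0.18359618 179.92279177]
156 -70 474 162.9 [109.5 121.7 134. ]
156 -50 441 162.8 [109.1 122.1 134.3]
156 -30 410 162.9 [108.8 121.3 133.8]
156 -10 502 162.4 [109.4 125.7 142.2]
156 10 471 162.7 [109.1 125.3 141.7]
```

View pics/w10b.png

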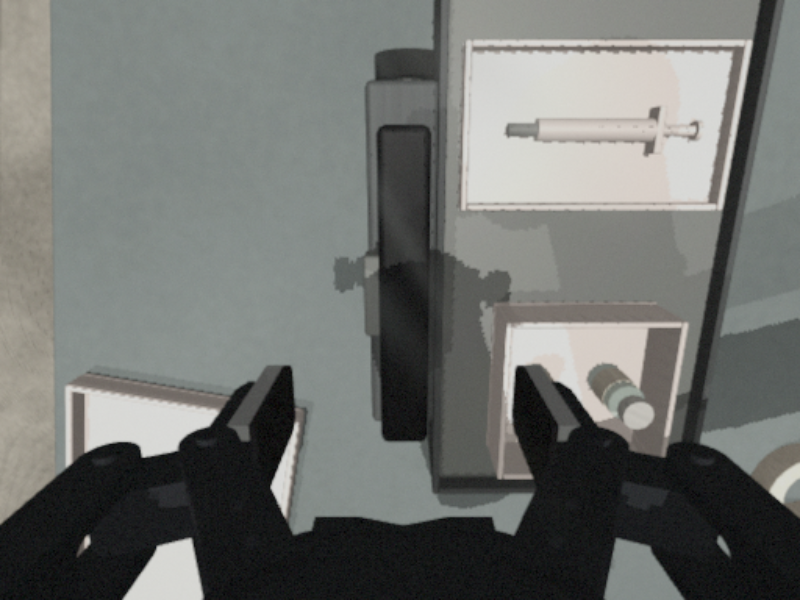

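The wrist view shows the grip bar at (378-430,127-440) with the button at (372,295) on its far side, and the syringe and a vial in their inserts. In the carrier frame the bar spans x 109-134 and the button reaches 142, top 163, matching the text. Descending around the grip.

Request:
drive_tool --plan '[[[-0.6,1.4,0,-25,0],[-0.6,0,0,-30,0],[-0.6,0,0,-30,0],[-0.6,0,0,-20,0],[-0.6,0,0,-14,0],[-0.6,0,0,-9,0],[-0.6,0,0,0,0],[-0.6,0,0,0,0]]]'

```text
clock: 20.93
position: [661.3, 165.2, 131.6]
ee_rot: [0.771, -0.637, 0.0, 0.0]
contact_force: [-0.2, 0.2, 0.8]
gripper_width: 68.1
grasp_force: 0.0
```

Request:
drive_tool --plan '[[[1,0,0,-2,0],[1,0,0,0,0],[1,0,0,0,0],[1,0,0,0,0],[1,0,0,0,0],[1,0,0,0,0],[1,0,0,0,0],[1,0,0,0,0]]]'

```text
clock: 21.6
position: [660.7, 165.0, 131.5]
ee_rot: [0.771, -0.637, -0.0, -0.0]
contact_force: [-6.0, 0.5, 5.5]
gripper_width: 26.9
grasp_force: 60.9
```

Width of about 27 means the button is in. Pull up slowly.

Request:
drive_tool --plan '[[[1,0,0,3,0],[1,0,0,6,0],[1,0,0,8,0],[1,0,0,8,0],[1,0,0,0,0],[1,0,0,0,0]]]'

```text
clock: 22.1
position: [660.7, 165.0, 155.1]
ee_rot: [0.771, -0.637, -0.0, 0.0]
contact_force: [-2.5, 0.3, -1.8]
gripper_width: 26.9
grasp_force: 60.3
```

Request:
drive_tool --plan '[[[1,0,0,10,0],[1,0,0,10,0],[1,0,0,10,0],[1,0,0,10,0],[1,0,0,10,0],[1,0,0,10,0],[1,0,0,10,0],[1,0,0,10,0],[1,0,0,10,0],[1,0,0,8,0],[1,0,0,0,0],[1,0,0,0,0],[1,0,0,0,0]]]'

```text
clock: 23.18
position: [660.7, 165.0, 253.9]
ee_rot: [0.771, -0.637, -0.0, 0.0]
contact_force: [-5.6, 1.5, -1.6]
gripper_width: 26.8
grasp_force: 61.2
```

Run:
```python
from h import *
KC,i,d=shot('scene','scene11');P=cloud(KC,d);R=np.array([[.9824,.1867],[-.1867,.9824]]);c=(P[...,:2]-[540.5,142])@R.T
s=read_state();print(s['position'],s['contact_force'],s['gripper_width'])
for z0,t in((150,'scene0'),(0,'scene11')):
    KC,_,d=load(t);P=cloud(KC,d);c=(P[...,:2]-[540.5,142])@R.T
    for a in(-70,-60,-50):
        m=(abs(c[...,0]-122)<22)&(abs(c[...,1]-a)<5)&(P[...,2]>120);print(t,a,m.sum(),np.percentile(P[m][:,2],[50,97]).round(1) if m.any() else '')
```

```text
[660.6903024  165.00602725 253.76763279] [-4.95687869  1.03981099 -2.17741409] 26.726627092403643
scene0 -70 35 [159.9 162.6]
scene0 -60 28 [160.4 163.5]
scene0 -50 38 [160.6 163. ]
scene11 -70 45 [281.6 285.3]
scene11 -60 32 [283. 286.]
scene11 -50 58 [283.4 536.6]
```

Request:
drive_tool --plan '[[[1,0,0,3,0],[1,0,0,3,0],[1,0,0,2,0],[1,0,0,0,0],[1,0,0,0,0],[1,0,0,0,0]]]'

```text
clock: 23.73
position: [660.7, 165.0, 261.6]
ee_rot: [0.771, -0.637, -0.0, 0.0]
contact_force: [-6.1, 1.5, -1.7]
gripper_width: 26.9
grasp_force: 61.4
```

Request:
drive_tool --plan '[[[1,0,0,1,0],[1,0,0,0,0],[1,0,0,0,0],[1,0,0,0,0]]]'

```text
clock: 24.07
position: [660.7, 165.0, 262.5]
ee_rot: [0.771, -0.637, -0.0, 0.0]
contact_force: [-5.4, 0.2, -1.3]
gripper_width: 26.9
grasp_force: 61.2
```

Request:
drive_tool --plan '[[[1,0,0,1,0],[1,0,0,0,0],[1,0,0,0,0]]]'

```text
clock: 24.32
position: [660.7, 165.0, 263.4]
ee_rot: [0.771, -0.637, -0.0, 0.0]
contact_force: [-5.0, 1.6, -3.2]
gripper_width: 26.9
grasp_force: 61.2
```

Request:
drive_tool --plan '[[[1,0,0,0.7,0],[1,0,0,0,0],[1,0,0,0,0]]]'

```text
clock: 24.57
position: [660.6, 165.0, 263.5]
ee_rot: [0.771, -0.637, -0.001, 0.0]
contact_force: [-5.0, 1.2, -3.6]
gripper_width: 27.0
grasp_force: 61.3
```

The end stop is felt at +132 mm, with the button still in (width 27, as when pressed). Quick check, then hand in.

Run:
```python
from h import *
KC,i,d=shot('scene','scene12');P=cloud(KC,d);R=np.array([[.9824,.1867],[-.1867,.9824]]);c=(P[...,:2]-[540.5,142])@R.T
m=(abs(c[...,0]-122)<22)&(abs(c[...,1]+65)<8)&(P[...,2]>120);print('grip top',np.percentile(P[m][:,2],[50,95]))
for x,y in((549.7,233.2),(498,222)):
    m=(P[...,2]>120)&(P[...,2]<137)&(np.hypot(P[...,0]-x,P[...,1]-y)<18);print('cap',m.sum(),np.median(P[m],0) if m.any() else '')
s=read_state();print(s['contact_force'],s['gripper_width'],s['clock'])
print(job_done())
```

```text
grip top [292.85242479 294.74229011]
cap 19 [550.66937745 225.1429476  125.45003998]
cap 29 [502.44023005 219.12773703 125.95912038]
[-5.52757844  0.39994022 -4.18273732] 26.914705911444766 24.6167
the job is handed in; nothing more can be done
None
```

The job is handed in at about 24.6 s: both vials stand upright in the deep bin, the syringe lies flat in the tray, and the handle is fully out, still gripped with the button pressed in.

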